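# Hang the parts pail on the weighing hook

## Task

Hang the blue-lidded parts pail on the two-prong weighing hook by its bail. First raise the bail upright with the pail standing where it is, then lift the pail by the bail's black grip, keep it level, and lower the bail's wire over both prongs, down into the bottom of the hook. The load cell is delicate: never load it with more than 14 N (the pail alone weighs less), let the hook take the weight while you still hold the grip, only then let go and move away, and leave everything else on the table alone.

Things in the scene. Friction and masses are not known exactly. Their poses are not given: they have to be found in the camera images.
- pail: The pail to hang: closed steel tin with a BLUE lid, 100 mm in diameter (104 at the rim), 85 mm high, 0.5 to 0.77 kg with its contents. Origin at the centre of its underside, z up. Its wire bail lies flat towards the pail's -x side.
- pail_ears (a point): Middle of the bail's hinge axis, 74 mm above the pail's underside; the axis runs along the pail's y, ears at 57 mm either side. The bail is 5 mm steel wire, 92 mm from this axis to its straight top part, which runs along y for 88 mm: 40 mm of black grip in the middle and 24 mm of bare wire on either side.
- pail_grip (a point): Centre of the black cylindrical grip on the blue-lidded pail's bail: 16 mm in diameter, 40 mm long, axis along the pail's y. It rolls freely on the wire, so it can be held between the fingers while the bail swings. With the bail flat it lies 92 mm from the pail's axis, 74 mm above the table, with 32 mm free to the rim. Upright, it is 81 mm above the rim.
- pail_bail (a joint): Angle of that bail about the ears: 0 lying flat towards the pail's -x (on a stop), pi/2 upright, pi flat on the other side. Slight friction only: let go anywhere but near upright, it falls flat.
- scale: Weighing stand, bolted down: dark base plate, steel column, and clamped to the column a level aluminium beam (load cell) with a two-prong hook at its free end. Origin: the point of the table straight below the middle of the hook's seat, midway between the prongs; +x points from there to the column, z up. A hung bail lies along y, in either sense, up to 5 mm off the middle.
- hook_plan (a point): The same point of the table below the seat. The seat (upper side of the prongs, where the wire rests) is 195 to 225 mm above it: the beam is clamped at whatever height was last used and this is not measured, find it by eye and by touch. The hook gives down about 1 mm for each 4 N.
- prong_plan (a point): Point of the table below one prong (at y = +31 mm; the other at -31). The prongs are 7 mm round bars, 55 mm free between them. From a cross plate (its face at x = 53 mm, top 20 mm above the seat) each slopes down to the level seat, x = +9 to -9 mm, then turns up to a tip at x = -27 mm, 18 mm above the seat. Open above.
- beam_plan (a point): Point of the table below the beam, at x = 90 mm. The column stands at x = 215 mm: 20 mm in diameter, 347 mm high. The base plate, 140 x 160 mm and 12 mm thick, is centred on it. The beam, 26 mm square, runs from the column to the cross plate, its middle at the height of the seat.
- spare: The other pail: the same tin and bail, GREY lid. Not to be touched. Same frame as the blue-lidded one, bail flat.
- weight: Brass check weight with a knob, 38 mm in diameter, 64 mm high. Origin under its centre. Leave alone.
- driver: Screwdriver with an orange handle, lying. Leave alone.
- spray: Red spray can, 54 mm in diameter, 150 mm high. Origin under its centre. Leave alone.
- bin: Blue open parts bin, 130 x 100 x 55 mm, with two brass bushes in it. Origin under its centre. Leave alone.
- bush1: Brass bush in the bin, 28 mm in diameter. Leave alone.
- bush2: Brass bush in the bin, 28 mm in diameter. Leave alone.
- gauge: Steel ring gauge lying flat, 52 mm in diameter, 14 mm high. Leave alone.

How it is judged:
By the outcome, as a careful person would: the job done as asked, in the order asked, and still so for the second after the job is handed in, with the robot touching nothing.
It also fails if it takes over 67 s, if anything falls off the work surface, if the arm or the gripper's body presses on something with over 40 N, if the wrist force passes 120 N, or if a joint passes its speed limit or range.

## Robot

A 6-joint arm with a two-finger parallel gripper is mounted at the origin on the work surface. World frame = base frame: x ahead of the robot, y to its left, z up, the work surface at z = 0. Lengths are in m, angles in rad, forces in N, time in s.
With the tool pointing down it reaches from about 0.225 to 0.875 m from the base axis. Payload 3.4 kg.
Tool frame: the origin (TCP) lies between the finger pads; the fingertips stand 22 mm ahead of it and the grasp point (between the pads) lies 3 mm ahead of it (manip.finger_overhang is the distance from the TCP to the fingertips, in m); z points along the fingers, y is the line along which they close (so a half turn about z gives the same grasp; the last joint's range is limited). The gripper opens to 85 mm and grips with 20 to 120 N. Pads are 22 mm wide; open, the fingers measure 114 mm over their backs; the gripper's body (76 mm by 85 mm) begins 54 mm behind the grasp point. The pads swing forward as they close: fully open they stand 13 mm farther back than shut.
Start: joints at [-1.421, 0.276, 1.505, -0, 1.361, -0.121], TCP at [0.154, -0.554, 0.215] pointing down, gripper open.
Joint ranges: [-2.89, 2.89], [-0.75, 2.08], [0.22, 2.7], [-1.18, 4.32], [0.11, 2.71], [-2.7, 2.7]. Speed limits (rad/s): [2.57, 2.57, 3.14, 3.14, 3.14, 3.14].

## Interface

Orientations are given as a unit quaternion [w, x, y, z].
In Python, from rig import get_state, eyes, order, manip gives the robot as it stands.
- The arm moves only by the tool drive_tool, never from a script. Its argument "rows" is a list of rows, each a list of 4 numbers: the shift along the tool's x, y, z in units of 25 mm (1.0 is 25 mm), then the turn about the tool's z in units of 6 degrees (1.0 is 6 degrees). A call has exactly 8 rows; each row is the pose to reach, as a shift and turn from the pose commanded when the call began, along the tool's axes at that moment; what a row does not reach only later rows make up. A row lasts 1/12 s, in which the tool goes at most 41.7 mm and 7.16 degrees, less where a joint would pass 70% of its speed; a pose out of reach is approached as far as the arm can. A call with a gripper value outside its range is refused whole. "grip" is the finger opening in mm, from 0 to 85.4, set as the call begins (left out, the last holds). The fingers move at their own pace and stop on an object; "newtons" is the grip in N (left out, the last holds). Time passes only in rows, so rows that repeat a pose let the fingers close, or fill a call up. It gives the time, the measured TCP pose, the force, the opening and the grip force at its end, in the units of the state.
- get_state(): the state, without advancing time (a new reading comes with each control period).
- eyes.get_image(name): name is "scene" or "top"; returns (picture, depth): 420x560x3 uint8, red, green, blue; 420x560 float32, m along the optical axis (not along the pixel's ray), 0 where there is no reading.
- eyes.camera_info(name): a dict with "fx", "fy", "cx", "cy" (pixels), "R" (3x3) and "t" (3): a world point X has camera coordinates R X + t. Camera axes: x right, y down, z forward; pixel columns grow to the right and rows downward; lengths in m; the calibration is good to about 2 mm. A picture is of the moment at which its call begins. camera_info takes no time and is no camera call.
- order.sign_off(): hands the job in; it is judged then, once.
The state is a dict: "clock": time; "qpos": joint angles; "qd": joint speeds; "effort": joint torques, N m; "position": TCP position; "ee_rot": TCP orientation; "contact_force": force on the tool from outside, world axes, zero at the start; "moment": the same for the moment, N m; "width": finger opening in m; "gripper_force": force on a finger pad.
Only numpy, scipy, OpenCV 4.12 (cv2) and the standard library are available. Lean on these libraries where they do the work, as an engineer would, in place of code of your own. Each camera call takes 0.05 s, during which the arm holds its last target. There are 200 camera calls.

## Working session

There is one attempt and no reset: what is moved stays moved. The work goes in short steps, Python scripts to look and compute and a tool call to move; the robot and the scene stay as the last step left them, time stands still between calls to the robot, and variables do not carry over. Pictures are saved under pics/ and viewed, at most 10 in all, crops included, and the job is handed in when it is done.

Besides the shell and the picture viewer there is one more tool, called as name([rows], argument=value, ...), one row to a line, values as JSON. drive_tool: Moves the arm, as the interface text tells. Its arguments: {"type":"object","properties":{"rows":{"type":"array","items":{"type":"array","items":{"type":"number"}}},"grip":{"type":"number"},"newtons":{"type":"number"}},"required":["rows"]}

```bash
ls; mkdir -p pics; python3 - <<'E'
from rig import get_state, eyes, order, manip
import cv2, numpy as np
s=get_state()
print({k:np.round(v,3) for k,v in s.items()}); print([ (a,getattr(manip,a)) for a in dir(manip) if a[0]!='_'])
for n in("scene","top"):
    p,d=eyes.get_image(n); cv2.imwrite(f"pics/{n}0.png",p[:,:,::-1]); np.savez(f"pics/{n}0.npz",p=p,d=d)
    c=eyes.camera_info(n); print(n,c)
E
```

```text
pics
{'clock': np.float64(0.0), 'qpos': array([-1.421,  0.277,  1.506,  0.   ,  1.361, -0.121]), 'qd': array([ 0.   ,  0.001,  0.   ,  0.   , -0.   , -0.001]), 'effort': array([-1.0000e-03, -4.1678e+01, -2.4581e+01,  0.0000e+00,  1.1000e-02,
        0.0000e+00]), 'position': array([ 0.154, -0.554,  0.214]), 'ee_rot': array([-0.001,  0.991,  0.135, -0.   ]), 'contact_force': array([-0.068, -0.122,  0.647]), 'moment': array([-0.056, -0.035, -0.004]), 'gripper_force': np.float64(0.0), 'width': np.float64(0.085)}
[('MotionError', <class 'rig.MotionError'>), ('finger_overhang', 0.022)]
scene {'fx': 463.5137290551071, 'fy': 463.5137290551071, 'cx': 280.98840297830776, 'cy': 204.14476129535518, 'R': array([[-0.76288555,  0.64646457, -0.00944383],
       [ 0.54593798,  0.63629289, -0.54505328],
       [-0.3463486 , -0.42096902, -0.83834822]]), 't': array([ 0.47517253, -0.21952961,  1.51988704])}
top {'fx': 493.7766718323073, 'fy': 493.7766718323073, 'cx': 279.83867278433, 'cy': 214.36140859426038, 'R': array([[ 9.75751927e-04, -9.99903788e-01,  1.38370310e-02],
       [-9.95188882e-01, -2.32658134e-03, -9.79473145e-02],
       [ 9.79700837e-02, -1.36748871e-02, -9.95095403e-01]]), 't': array([-0.06876325,  0.54114779,  1.42788705])}
```

View pics/scene0.png

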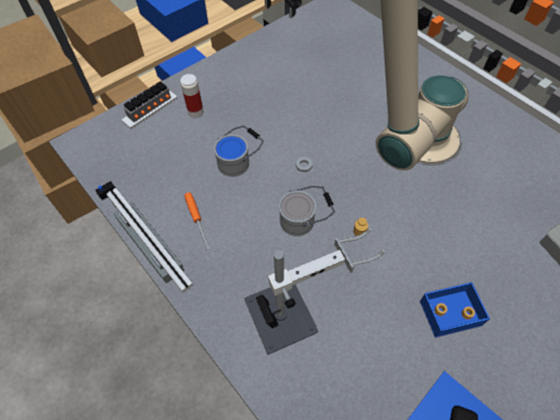

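View pics/top0.png

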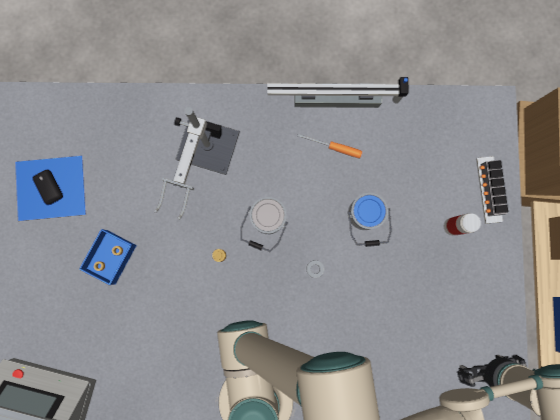

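The scene view shows the blue pail at about (232,150) with its grip at (254,133), and the hook's prongs around (360,250). In the top view the blue lid is at (370,211), the grip at (372,243), the hook at about (175,200), the brass weight at (219,256) and the grey pail at (268,215).

```bash
cat > h.py <<'E'
import numpy as np, cv2
from rig import get_state, eyes, order, manip
def ray(n,u,v):
    c=eyes.camera_info(n);R=np.array(c['R']);t=np.array(c['t'])
    d=R.T@np.array([(u-c['cx'])/c['fx'],(v-c['cy'])/c['fy'],1]);return -R.T@t,d
def onz(n,u,v,z):
    o,d=ray(n,u,v);return o+d*(z-o[2])/d[2]
def tri(a,b):
    (o,d),(p,e)=ray(*a),ray(*b);d=d/np.linalg.norm(d);e=e/np.linalg.norm(e)
    s=np.linalg.lstsq(np.c_[d,-e],p-o,rcond=None)[0];A=o+s[0]*d;B=p+s[1]*e
    return (A+B)/2,np.linalg.norm(A-B)
def deep(n,u,v,z):
    o,d=ray(n,u,v);return o+d*z
E
python3 - <<'E'
from h import *
L={}
for n,bl,gr in(("top",(345,190,395,235),(358,236,388,250)),("scene",(210,130,255,175),(243,124,264,142))):
    f=np.load(f"pics/{n}0.npz");p=f['p'].astype(int);d=f['d']
    def cen(box,m):
        x0,y0,x1,y1=box;k=np.zeros(m.shape,bool);k[y0:y1,x0:x1]=m[y0:y1,x0:x1]
        nn,l,st,ce=cv2.connectedComponentsWithStats(k.astype(np.uint8));i=1+st[1:,4].argmax();v,u=np.where(l==i)
        (cx,cy),ax,an=cv2.fitEllipse(cv2.findContours((l==i).astype(np.uint8),0,2)[0][0]) if st[i,4]>30 else ((0,0),0,0)
        e=np.cov(np.c_[u,v].T);w,V=np.linalg.eigh(e)
        return ce[i],(cx,cy),ax,V[:,1],st[i,4],np.median(d[l==i])
    b=cen(bl,(p[...,2]>p[...,0]+60));g=cen(gr,(p.max(2)<45))
    L[n]=(b,g);print(n,b,g)
    print(' lid z.083',onz(n,*b[0],.083),'grip',onz(n,*g[0],.074),'grip depth',deep(n,*g[0],g[5]),deep(n,*b[0],b[5]))
    a=g[3]*8;print(' grip axis',onz(n,*(g[0]+a),.074)-onz(n,*(g[0]-a),.074))
    q=cv2.imread(f"pics/{n}0.png");x0,y0=((135,100) if n=="top" else (265,215));
    cv2.imwrite(f"pics/crop_{n}.png",cv2.resize(q[y0:y0+130 if n=='top' else y0+90,x0:x0+(120 if n=='top' else 130)],None,fx=(4.5 if n=='top' else 6),fy=(4.5 if n=='top' else 6),interpolation=cv2.INTER_CUBIC))
print(tri(("top",*L['top'][1][0]),("scene",*L['scene'][1][0])),tri(("top",*L['top'][0][0]),("scene",*L['scene'][0][0])))
E
```

```text
top (array([369.23261694, 210.51833123]), (369.20367431640625, 210.47994995117188), (30.643274307250977, 31.180301666259766), array([-0.71947358, -0.69451981]), np.int32(791), np.float32(1.4046828)) (array([371.23809524, 241.19047619]), (0, 0), 0, array([-0.99546878,  0.09508893]), np.int32(21), np.float32(1.3976241))
 lid z.083 [ 0.54732058 -0.3211681   0.083     ] grip [ 0.46059957 -0.32717769  0.074     ] grip depth [ 0.46032519 -0.32593963  0.08021161] [ 0.54746625 -0.32143591  0.0816356 ]
 grip axis [-0.0043953   0.04547816  0.        ]
scene (array([230.5045045 , 147.58738739]), (230.49325561523438, 147.56094360351562), (22.371490478515625, 29.698719024658203), array([-0.9948157,  0.1016943]), np.int32(555), np.float32(1.399057)) (array([252.73809524, 132.9047619 ]), (253.38961791992188, 133.48696899414062), (3.6991043090820312, 14.386238098144531), array([-0.79219592, -0.61026685]), np.int32(42), np.float32(1.4312708))
 lid z.083 [ 0.54827174 -0.32200121  0.083     ] grip [ 0.45652112 -0.33088643  0.074     ] grip depth [ 0.45949753 -0.32655734  0.07984797] [ 0.54725128 -0.32376148  0.08061549]
 grip axis [ 0.00487244 -0.05723789  0.        ]
(array([ 0.46021543, -0.32568141,  0.08114187]), np.float64(0.0001971740914386421)) (array([ 0.54779059, -0.32166629,  0.08275044]), np.float64(0.0012342920162696244))
```

View pics/crop_top.png

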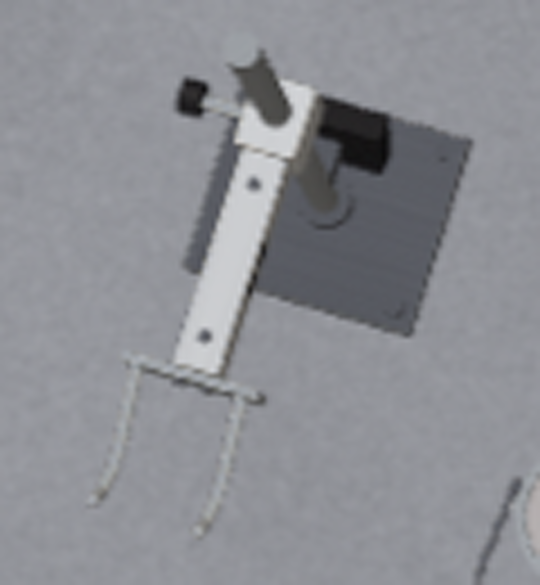

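View pics/crop_scene.png

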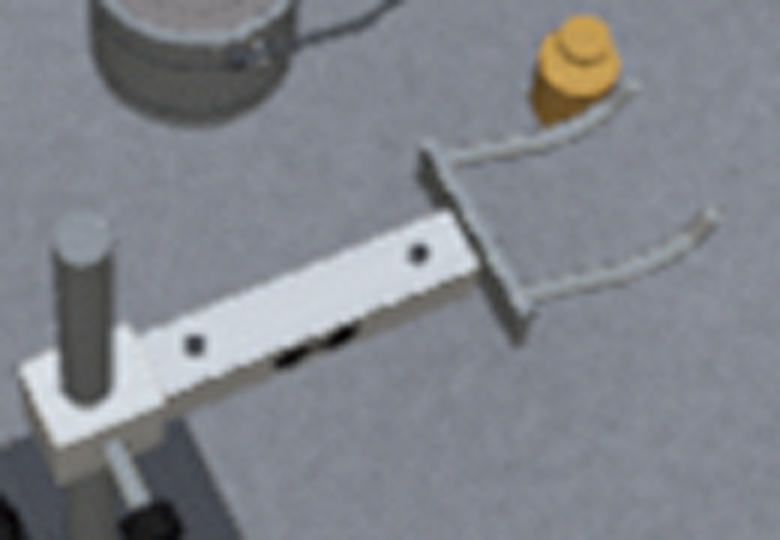

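The crops show clear prong tips (top crop (97,497) and (202,528); scene crop (710,215) and (630,88)), two beam screws, and the column top. I'll triangulate these.

```bash
python3 - <<'E'
from h import *
T=lambda x,y:("top",(x+.5)/4.5-.5+135,(y+.5)/4.5-.5+100)
S=lambda x,y:("scene",(x+.5)/6-.5+265,(y+.5)/6-.5+215)
for nm,a,b in(("tip+y",(97,497),(710,216)),("tip-y",(202,528),(630,90)),("screw far",(254,184),(195,345)),("screw near",(204,336),(418,253)),("coltop",(245,50),(83,238)),("plate+",(128,358),(526,303)),("plate-",(262,397),(431,143)),("root+",(137,368),(532,295)),("root-",(240,400),(450,160))):
    p,e=tri(T(*a),S(*b));print(nm,p.round(4),round(e,4))
for n,m in(("top",(100,170,150,240)),("scene",(265,215,395,305))):
    f=np.load(f"pics/{n}0.npz");d=f['d'];p=f['p'];x0,y0,x1,y1=(140,100,230,225) if n=="top" else m
    P=[];
    for v in range(y0,y1):
        for u in range(x0,x1):
            if d[v,u]>0:
                q=deep(n,u,v,d[v,u])
                if .19<q[2]<.30 and p[v,u].min()>70:P.append(q)
    P=np.array(P);np.save(f"pics/P{n}.npy",P)
    b=P[(P[:,2]<.27)];print(n,len(P),np.histogram(b[:,2],bins=np.arange(.19,.27,.005)))
for z in(.064,):print('weight knob',onz("top",219,256,z),'spray',onz("top",470,223,.15),'grey lid',onz("top",268,215,.083))
E
```

```text
tip+y [0.5314 0.2483 0.2283] 0.001
tip-y [0.5138 0.19   0.2259] 0.0023
screw far [0.7118 0.163  0.2279] 0.0004
screw near [0.624  0.1893 0.228 ] 0.0013
coltop [0.7526 0.1496 0.3461] 0.0011
plate+ [0.6103 0.231  0.233 ] 0.001
plate- [0.5884 0.1573 0.2267] 0.0018
root+ [0.6048 0.2278 0.2277] 0.0013
root- [0.5874 0.1685 0.2273] 0.0009Traceback (most recent call last):
  File "<stdin>", line 12, in <module>
  File "h.py", line 13, in deep
    o,d=ray(n,u,v);return o+d*z
        ~~~^^^^^^^
  File "h.py", line 4, in ray
    c=eyes.camera_info(n);R=np.array(c['R']);t=np.array(c['t'])
ValueError: time passes only in moves, steps and waits
```

```bash
sed -i 's/^import numpy as np, cv2/import numpy as np, cv2, functools/; s/^def ray/from scipy.spatial.transform import Rotation as Ro\ninfo=functools.lru_cache(None)(eyes.camera_info)\ndef ray/; s/c=eyes.camera_info(n);R/c=info(n);R/' h.py
cat >> h.py <<'E'
def go(target,head):
    """units to move: world TCP target, heading (deg) of tool x"""
    s=get_state();w,x,y,z=s['ee_rot'];r=Ro.from_quat([x,y,z,w]).as_matrix()
    d=r.T@(np.array(target)-s['position']);h=np.degrees(np.arctan2(r[1,0],r[0,0]))
    print('at',np.round(s['position'],4),'head',round(h,2),'tilt',np.round(r[:,2],3),'| units',np.round(d/.025,2),'turn',round((h-head)/6,2))
E
python3 - <<'E'
from h import *
for n,m in(("top",(140,100,230,225)),("scene",(265,215,395,305))):
    f=np.load(f"pics/{n}0.npz");d=f['d'];p=f['p'];x0,y0,x1,y1=m
    P=np.array([deep(n,u,v,d[v,u]) for v in range(y0,y1) for u in range(x0,x1) if d[v,u]>0 and p[v,u].min()>70])
    a=np.radians(-16.9);ex=np.array([np.cos(a),np.sin(a)]);q=P[:,:2]-[.5476,.2117]
    X=q@ex;Y=q@[-ex[1],ex[0]];Z=P[:,2]
    k=(Z>.17)&(Z<.30);
    b=k&(X>60)*0+(k&(X>.06)&(X<.17)&(abs(Y)<.02));b=b.astype(bool);print(n,'beam Y mean',Y[b].mean(),'range',np.percentile(Y[b],[2,98]),'z',np.percentile(Z[b],[20,50,80]))
    t=k&(X<.045)&(abs(Y)<.05)
    for lo in np.arange(-.035,.045,.01):
        for sg in(1,-1):
            s=t&(X>=lo)&(X<lo+.01)&(Y*sg>0)
            if s.sum():print(f' x{lo:.3f} n{s.sum()} y{np.median(Y[s]):.4f} z{np.median(Z[s]):.4f}',end='')
    print()
print('weight',onz("top",219,256,.064),'spray',onz("top",470,223,.15),'grey lid',onz("top",268,215,.083),'grey grip',onz("top",256,245,.074))
go([.456,-.328,.20],94.5)
E
```

```text
top beam Y mean 0.00026597505558554994 range [-0.01140568  0.01444029] z [0.22142172 0.22423106 0.22650503]
 x-0.035 n7 y0.0323 z0.2286 x-0.035 n5 y-0.0295 z0.2292 x-0.025 n11 y0.0317 z0.2189 x-0.025 n10 y-0.0307 z0.2179 x-0.015 n11 y0.0326 z0.2118 x-0.015 n12 y-0.0293 z0.2122 x-0.005 n11 y0.0322 z0.2093 x-0.005 n9 y-0.0294 z0.2091 x0.005 n10 y0.0317 z0.2124 x0.005 n11 y-0.0299 z0.2117 x0.015 n12 y0.0322 z0.2167 x0.015 n12 y-0.0299 z0.2152 x0.025 n11 y0.0319 z0.2224 x0.025 n12 y-0.0300 z0.2226 x0.035 n12 y0.0320 z0.2268 x0.035 n11 y-0.0302 z0.2249
scene beam Y mean 0.003146418315018601 range [-0.01216051  0.01354183] z [0.21918313 0.2229035  0.2245221 ]
 x-0.035 n5 y0.0312 z0.2273 x-0.035 n6 y-0.0298 z0.2268 x-0.025 n18 y0.0310 z0.2206 x-0.025 n18 y-0.0309 z0.2185 x-0.015 n16 y0.0313 z0.2108 x-0.015 n14 y-0.0306 z0.2119 x-0.005 n12 y0.0312 z0.2101 x-0.005 n12 y-0.0304 z0.2095 x0.005 n13 y0.0317 z0.2096 x0.005 n12 y-0.0307 z0.2094 x0.015 n12 y0.0320 z0.2143 x0.015 n12 y-0.0304 z0.2144 x0.025 n11 y0.0315 z0.2217 x0.025 n11 y-0.0292 z0.2193 x0.035 n13 y0.0325 z0.2228 x0.035 n12 y-0.0305 z0.2230
weight [0.4182735  0.10549626 0.064     ] spray [ 0.50686854 -0.58085023  0.15      ] grey lid [ 0.53385665 -0.03357765  0.083     ] grey grip [4.49299202e-01 2.04904602e-04 7.40000000e-02]
at [ 0.1537 -0.5535  0.214 ] head 15.52 tilt [-0.     0.002 -1.   ] | units [14.06 -5.46  0.57] turn -13.16
```

drive_tool([
  [0.5,-0.2,0,-0.5],
  [1.4,-0.55,0.05,-1.3],
  [2.4,-0.95,0.1,-2.2],
  [3.4,-1.35,0.15,-3.1],
  [4.4,-1.75,0.2,-4.0],
  [5.3,-2.1,0.25,-4.9],
  [6.2,-2.45,0.28,-5.8],
  [7.0,-2.73,0.28,-6.6],
], grip=38, newtons=30)

```text
clock: 0.77
position: [0.305, -0.4399, 0.2071]
ee_rot: [-0.001, 0.885, 0.465, 0.0]
contact_force: [0.4, -0.1, -0.3]
width: 0.038
gripper_force: 0.0
```

drive_tool([
  [1.0,0.33,0.05,-0.9],
  [2.0,0.66,0.1,-1.8],
  [3.0,1.0,0.15,-2.7],
  [4.0,1.33,0.2,-3.6],
  [5.0,1.66,0.25,-4.5],
  [6.0,2.0,0.28,-5.4],
  [6.8,2.25,0.28,-6.2],
  [7.16,2.37,0.28,-6.56],
])

```text
clock: 1.43
position: [0.4568, -0.3265, 0.2002]
ee_rot: [-0.0, 0.677, 0.736, 0.001]
contact_force: [-0.3, -0.3, -0.6]
width: 0.0377
gripper_force: 0.0
```

```bash
python3 - <<'E'
from h import *
p,d=eyes.get_image("scene");cv2.imwrite("pics/s1.png",cv2.resize(p[60:210,160:360,::-1],None,fx=4,fy=4,interpolation=cv2.INTER_CUBIC))
go([.456,-.328,.077],94.5)
E
```

```text
at [ 0.4573 -0.3264  0.2002] head 94.78 tilt [ 0.001  0.002 -1.   ] | units [-0.07 -0.06  4.93] turn 0.05
```

drive_tool([
  [0,0,0.4,0.05],
  [-0.03,-0.05,1.2,0.05],
  [-0.03,-0.05,2.0,0.05],
  [-0.03,-0.05,2.8,0.05],
  [-0.03,-0.05,3.5,0.05],
  [-0.03,-0.05,4.1,0.05],
  [-0.03,-0.05,4.6,0.05],
  [-0.03,-0.05,4.93,0.05],
])

```text
clock: 2.15
position: [0.4516, -0.3297, 0.0753]
ee_rot: [-0.002, 0.682, 0.731, -0.0]
contact_force: [-0.0, -0.5, 0.7]
width: 0.0375
gripper_force: 0.0
```

```bash
python3 - <<'E'
from h import *
for n,x0,y0,w,h in(("scene",190,80,120,100),("top",320,180,120,100)):
    p,d=eyes.get_image(n);cv2.imwrite(f"pics/{n}2.png",p[:,:,::-1])
    if n=="scene":A=p[y0:y0+h,x0:x0+w,::-1]
    else:A=np.hstack([A,p[y0:y0+h,x0:x0+w,::-1]])
cv2.imwrite("pics/c2.png",cv2.resize(A,None,fx=3.3,fy=3.3,interpolation=cv2.INTER_CUBIC))
go([.456,-.327,.077],94.5);print(get_state()['contact_force'])
E
```

```text
at [ 0.4519 -0.3293  0.0756] head 94.05 tilt [-0.003  0.002 -1.   ] | units [ 0.08  0.17 -0.06] turn -0.08
[-0.60767608 -1.22202355  0.35569948]
```

View pics/c2.png

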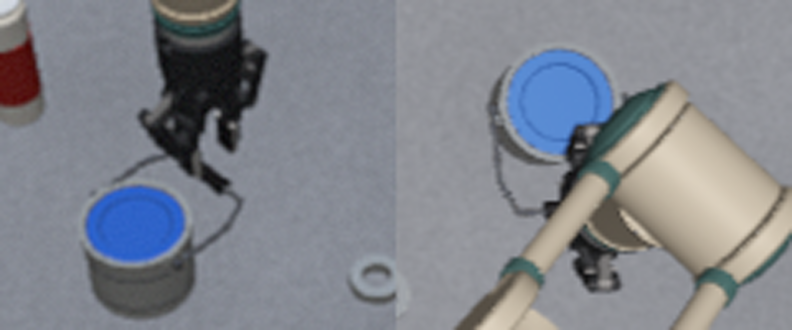

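```bash
python3 - <<'E'
from h import *
def pr(n,X):
    c=info(n);q=np.array(c['R'])@X+c['t'];u=c['fx']*q[0]/q[2]+c['cx'];v=c['fy']*q[1]/q[2]+c['cy']
    return ((np.array([u,v])-((190,80) if n=="scene" else (320,180))+.5)*3.3-.5).round(0)
a=np.radians(4.3);ex=np.array([np.cos(a),np.sin(a),0])
P=np.array([.4519,-.3293,.0756])
for nm,X in(("tcp",P),("fing+x tip",P+ex*.019-[0,0,.022]),("fing-x tip",P-ex*.019-[0,0,.022]),("grip c",np.array([.456,-.328,.074])),("gtop",np.array([.456,-.328,.082])),("grip old",np.array([.4602,-.3257,.0811]))):print(nm,pr("scene",X),pr("top",X))
E
```

```text
tcp [213. 173.] [173. 213.]
fing+x tip [200. 200.] [166. 192.]
fing-x tip [229. 178.] [170. 236.]
grip c [211. 177.] [171. 208.]
gtop [210. 171.] [173. 208.]
grip old [208. 176.] [170. 203.]
```

```bash
python3 - <<'E'
from h import *
p=cv2.imread("pics/scene2.png");q=cv2.imread("pics/scene0.png");f=lambda i:cv2.resize(i[110:155,225:275],None,fx=8,fy=8,interpolation=cv2.INTER_CUBIC)
cv2.imwrite("pics/c3.png",np.hstack([f(q),f(p)]))
E
```

```text
(no output)
```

View pics/c3.png

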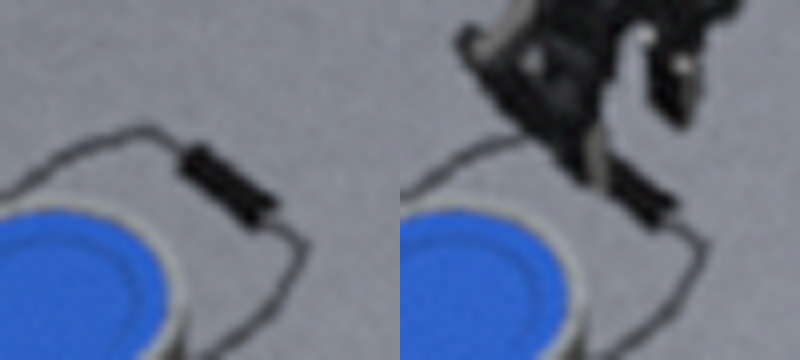

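The crop shows the fingers only partly over the grip ((600,185) in the right half), the grip sticking out at (640,195). I'll check the finger points with depth before closing.

```bash
python3 - <<'E'
from h import *
p,d=eyes.get_image("scene");q=np.load("pics/scene0.npz")
a=np.radians(4.1);ex=np.array([np.cos(a),np.sin(a),0]);ey=np.array([-ex[1],ex[0],0]);c=get_state()['position'];print(c)
for v in range(112,142,2):
    s=''
    for u in range(230,272,2):
        X=deep("scene",u,v,d[v,u])-c
        s+=' %4d,%3d,%3d'%(1e3*X@ex,1e3*X@ey,1e3*X[2]) if d[v,u]>0 and X[2]>-.06 and p[v,u].max()<250 else '      .     '
    print(v,s)
E
```

```text
[ 0.45279041 -0.32977636  0.07672973]
112       .           .           .           .        48, -4,118   46,  3,123   42,  7,122   37,  9,121   30,  9,115   22,  8,109   21, 16,114   16, 19,113    0,  9, 93   -7,  8, 86      .       -18, 13, 83  -30,  8, 70  -37,  9, 66  -46,  9, 60      .           .     
114       .        66, -8,121   61, -6,118   57, -2,118   53,  2,119   47,  3,115   28,-12, 89   36,  7,111   28,  6,103   25, 11,105   21, 16,106   13, 15, 99      .       -19, -6, 59  -15,  7, 72  -21, 10, 70  -29, 10, 64      .           .           .           .     
116       .        68, -7,114   65, -2,116   64,  6,122   54,  2,111   48,  3,108   29,-12, 82   26, -5, 85   22, -1, 85   24, 10, 95   20, 13, 95      .           .       -18, -5, 52  -16,  5, 61  -18, 13, 66  -26, 12, 59      .           .           .           .     
118       .           .        66, -2,109   65,  5,114   61, 10,114   51,  7,105   31,-10, 77   29, -4, 80   27,  3, 84   26, 11, 89   20, 13, 86      .           .       -16, -3, 46  -16,  4, 52  -18, 11, 56      .           .           .         
[... 2232 characters left out ...]
      .           .           .           .        11,  3, -6   10, 11, -1    9, 20,  5   -1, 17, -6      .           .           .           .           .           .     
138    68,-33,  0   67,-25,  5   63,-19,  6   59,-14,  7   53,-12,  4   51, -6,  7   45, -3,  5      .           .           .           .           .           .         8, 19, -5    4, 22, -6      .           .           .           .           .           .     
140    75,-25,  2   70,-21,  2   66,-16,  2   63,-10,  5   59, -6,  4   55, -2,  5   52,  4,  8   45,  5,  3      .           .           .           .           .           .           .         7, 35, -2    2, 39, -3      .           .           .           .
```

Depth puts the fingertips around 10–15 mm above the reported TCP, too high for a secure hold, and the grip about 5 mm further in +x. I'll go lower, which is safe under either reading, and measure again.

drive_tool([
  [0.03,0.1,0.1,0],
  [0.06,0.2,0.25,0],
  [0.06,0.2,0.4,0],
  [0.06,0.2,0.55,0],
  [0.06,0.2,0.7,0],
  [0.06,0.2,0.8,0],
  [0.06,0.2,0.8,0],
  [0.06,0.2,0.8,0],
])

```text
clock: 2.97
position: [0.4587, -0.3274, 0.0572]
ee_rot: [-0.0, 0.681, 0.732, -0.0]
contact_force: [0.2, 0.4, 0.9]
width: 0.038
gripper_force: 0.0
```

```bash
cat >> h.py <<'E'
def dots(u0,u1,v0,v1,yaw,st=2,name="scene"):
    p,d=eyes.get_image(name)
    a=np.radians(yaw);ex=np.array([np.cos(a),np.sin(a),0]);ey=np.array([-ex[1],ex[0],0]);s=get_state();c=s['position'];print(c,s['contact_force'])
    for v in range(v0,v1,st):
        t=''
        for u in range(u0,u1,st):
            X=deep(name,u,v,d[v,u])-c
            t+=' %4d,%3d,%3d'%(1e3*X@ex,1e3*X@ey,1e3*X[2]) if d[v,u]>0 and X[2]+c[2]>.015 else '      .     '
        print(v,t)
    return p
E
python3 - <<'E'
from h import *
p=dots(240,266,116,146,4.1)
cv2.imwrite("pics/c4.png",cv2.resize(p[100:160,215:295,::-1],None,fx=8,fy=8,interpolation=cv2.INTER_CUBIC))
E
```

```text
[ 0.45887686 -0.32758914  0.05745662] [ 0.20881969  0.57774342 -0.20163618]
116    41,  1,126   40,  8,131   31,  6,123   27, 10,123   20, 11,119   19, 18,123   12, 19,119   -2, 10,100  -11,  8, 93  -14, 13, 94  -21, 14, 89  -39,  3, 68  -43,  8, 69
118    43,  2,120   40,  7,122   35, 10,120   27, 10,115   23, 13,114   20, 19,116   11, 16,107   -1, 10, 93  -14,  4, 79  -11, 16, 90  -17, 18, 87  -34,  7, 66  -40, 10, 65
120    44,  2,114   26,-11, 89   34,  8,111   25,  5,101   22, 11,104   17, 14,102      .       -19,-13, 53  -17,  0, 64  -16, 10, 74  -24,  9, 67      .           .     
122       .        28,-10, 83   24, -6, 83   19, -2, 82   26, 16,102   16, 12, 92      .       -14, -7, 53  -20, -5, 50  -18,  6, 60  -21, 12, 63      .           .     
124    52, 10,109   29, -9, 76   31,  1, 86   28,  8, 89   26, 15, 93   19, 15, 87      .       -17,-11, 39  -17, -1, 46  -15,  9, 56  -26,  6, 45      .           .     
126    52,  9,100   31, -8, 70   24, -8, 64   30, 10, 83   25, 12, 80      .           .       -17,-12, 29  -14,  1, 42  -14, 10, 49  -27,  4, 34      .           .
[... 813 characters left out ...]
, 15      .           .           .     
138    44, -8, 26   42, -1, 30      .        30,  3, 24   29, 12, 30      .           .           .         3, 18, 15    0, 23, 15      .           .           .     
140    50, -1, 27   45,  1, 26   42,  7, 28      .           .           .           .           .           .           .         0, 32, 14   -1, 40, 19      .     
142    54,  2, 25   49,  5, 23   48, 14, 30   41, 15, 25      .           .           .           .           .           .           .         5, 48, 22      .     
144    59,  8, 24   55, 12, 24   52, 18, 27   48, 23, 27      .           .           .           .           .           .        12, 45, 17      .           .
```

View pics/c4.png

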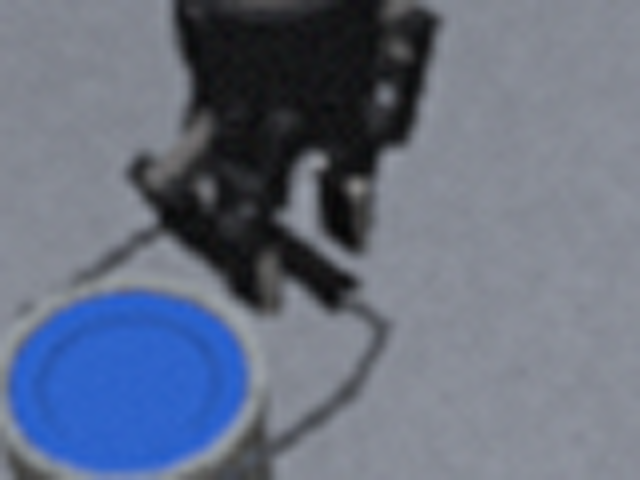

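The tips sit at about +15 mm relative to TCP (z≈0.073), level with the grip's centre. I'll go 15 mm lower and close.

drive_tool([
  [0,0,0.1,0],
  [0,0,0.2,0],
  [0,0,0.3,0],
  [0,0,0.4,0],
  [0,0,0.5,0],
  [0,0,0.6,0],
  [0,0,0.6,0],
  [0,0,0.6,0],
])

```text
clock: 3.68
position: [0.4587, -0.3275, 0.0422]
ee_rot: [-0.0, 0.681, 0.732, -0.0]
contact_force: [-0.3, 0.1, 0.1]
width: 0.0384
gripper_force: 0.0
```

```bash
python3 - <<'E'
from h import *
p=dots(244,266,122,142,4.1)
E
```

```text
[ 0.45885095 -0.32757502  0.04239574] [0.5834665  0.01717604 0.37620517]
122    36, 10,120   29, 10,114   22, 10,110   20, 18,114   13, 18,109   -2,  7, 88  -19, -4, 66  -14, 12, 83  -23, 10, 74  -38,  2, 57      .     
124    36,  8,109   30, 10,107   23, 11,103   18, 14,101      .       -16,-10, 55  -18, -3, 59  -17,  7, 67  -21, 12, 68      .           .     
126    28, -3, 86   23,  0, 86   25, 13, 97   19, 14, 93      .       -17,-11, 44  -17, -2, 51  -17,  7, 59  -21, 11, 60      .           .     
128    31,  0, 83   30,  8, 88   26, 12, 88   21, 15, 86      .       -18,-14, 32  -15,  0, 46  -16,  7, 51  -21, 10, 50      .           .     
130    27, -5, 66   32,  9, 82   30, 17, 86   -1,-13, 37   -6,-10, 35      .       -18, -5, 31  -19,  3, 37  -21, 10, 41      .           .     
132    34,  2, 69   34, 11, 76   25,  9, 68    1,-11, 31    1, -1, 40   -4,  0, 37  -15, -2, 26  -17,  5, 30  -23,  6, 26      .           .     
134    37,  5, 65   35, 11, 68   26, 10, 60    5, -7, 29    3,  0, 33    1,  7, 38   -6,  7, 31  -17,  4, 20  -22,  7, 19      .           .     
136    34,  0, 48   31,  5, 50   26,  9, 50      .         5,  1, 27    4, 10, 34    2, 17, 37   -6, 16, 29      .           .           .     
138    34, -1, 38   31,  4, 41   27,  8, 41      .           .           .         1, 15, 25    0, 23, 31      .           .           .     
140    41,  6, 41   33,  6, 35   26,  7, 30      .           .           .           .           .         0, 32, 29   -3, 38, 31      .
```

drive_tool([
  [0,0,0,0],
  [0,0,0,0],
  [0,0,0,0],
  [0,0,0,0],
  [0,0,0,0],
  [0,0,0,0],
  [0,0,0,0],
  [0,0,0,0],
], grip=6, newtons=50)

```text
clock: 4.4
position: [0.4582, -0.3272, 0.0423]
ee_rot: [-0.001, 0.681, 0.732, -0.0]
contact_force: [-4.3, 0.8, 1.2]
width: 0.014
gripper_force: 48.7
```

```bash
python3 - <<'E'
from h import *
p=dots(244,266,122,142,4.1);s=get_state();print(s['width'],s['gripper_force'])
cv2.imwrite("pics/c5.png",cv2.resize(p[100:160,215:295,::-1],None,fx=8,fy=8,interpolation=cv2.INTER_CUBIC))
E
```

```text
[ 0.45840778 -0.32726242  0.04230831] [-3.99803142 -0.35894879  0.47085609]
122    36,  8,118   27,  6,110   22,  9,108   21, 17,113   11, 14,104    0,  8, 90   -6, 11, 88   -9, 16, 89  -25,  6, 70  -32,  8, 67      .     
124    36,  8,110   31, 10,107   22,  8,100   20, 15,103   12, 14, 96  -11, -4, 63   -5, 11, 80  -13, 11, 74  -28,  3, 56  -33,  6, 55      .     
126    22,-11, 76   23,  0, 85   18,  2, 83   20, 15, 94   11, 12, 85   -6,  0, 61   -7,  8, 67  -15,  8, 61      .           .           .     
128    23,-11, 68   16,-10, 63   24,  9, 85   22, 16, 88   -4, -7, 48   -4,  1, 56   -7,  7, 58  -12, 11, 57      .           .           .     
130    30, -3, 69   25,  0, 69   21,  5, 70   18, 10, 71   -2, -6, 41   -5,  0, 45   -5,  9, 52  -16,  5, 40      .           .           .     
132    40,  8, 78   34, 10, 75   23,  6, 63   18, 10, 63    0, -3, 38   -5,  0, 35   -7,  5, 38  -15,  6, 33      .           .           .     
134    43, 11, 74   35, 11, 68   22,  4, 52   19, 10, 55   11,  9, 48    0,  5, 35   -3, 10, 37  -16,  4, 21      .           .           .     
136       .        22, -7, 33   23,  4, 43   16,  5, 39   12, 10, 40    5, 10, 35    1, 15, 35   -5, 17, 31      .           .           .     
138       .           .        25,  5, 37   18,  6, 31   11,  7, 28   10, 16, 34    3, 16, 28    0, 23, 32      .           .           .     
140       .           .           .        16,  3, 19   13,  9, 21      .           .           .         1, 33, 31      .           .     
0.013935627266182369 48.73249053955078
```

View pics/c5.png

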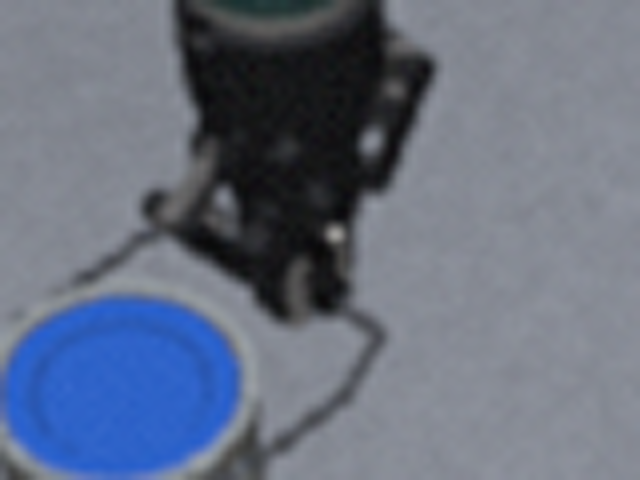

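Gripped with the fingers around the grip (c5 ≈ (300,290)). Start the arc, to 22.5° first.

drive_tool([
  [0,0,-0.1,0],
  [0,0.01,-0.26,0],
  [0,0.03,-0.45,0],
  [0,0.06,-0.64,0],
  [0,0.1,-0.83,0],
  [0,0.14,-1.01,0],
  [0,0.21,-1.23,0],
  [0,0.28,-1.41,0],
])

```text
clock: 5.12
position: [0.4662, -0.3271, 0.0786]
ee_rot: [0.0, 0.681, 0.732, 0.0]
contact_force: [-4.2, 0.8, 0.8]
width: 0.0143
gripper_force: 48.9
```

```bash
cat >> h.py <<'E'
def lid(p,z=.083):
    q=p.astype(int);m=(q[...,2]>q[...,0]+60);m[:100]=0;m[230:]=0;m[:,:190]=0;m[:,300:]=0
    n,l,s,c=cv2.connectedComponentsWithStats(m.astype(np.uint8));i=1+s[1:,4].argmax();return onz("scene",*c[i],z).round(4),s[i,4],c[i].round(1)
E
python3 - <<'E'
from h import *
print(lid(np.load("pics/scene0.npz")['p']))
p=dots(240,266,114,142,4.1);s=get_state();print(s['width'],s['gripper_force'],lid(p))
E
```

```text
(array([ 0.5483, -0.322 ,  0.083 ]), np.int32(555), array([230.5, 147.6]))
[ 0.46688594 -0.32746639  0.07943493] [-4.55047806  0.33832082  2.73362792]
114    38,  9,122   32, 10,118   23,  8,110   23, 16,116   16, 17,111    9, 18,107   -5,  7, 88   -7, 15, 92  -13, 16, 88  -28,  8, 72  -35,  9, 68      .           .     
116    39,  8,114   33, 11,112   25,  9,104   20, 12,103   16, 16,103   -9, -7, 66   -8,  3, 75   -5, 16, 86  -17, 10, 73  -25, 10, 68  -32, 11, 62      .           .     
118       .        20, -7, 80   27, 10, 98   20, 11, 94   15, 14, 92   -7, -5, 61  -10,  0, 62   -8, 12, 73  -19,  8, 62      .           .           .           .     
120     2,-43, 30   19, -9, 69   21,  2, 79   19,  9, 83   17, 15, 86   -5, -4, 54   -7,  3, 59  -10,  9, 61  -15, 11, 58      .           .           .           .     
122    29, -7, 70   24, -3, 69   17, -3, 64   22, 11, 79   13, 10, 71   -4, -3, 47   -6,  3, 51   -8, 11, 55      .           .           .           .           .     
124    42,  8, 83   31,  3, 71   26,  7, 70   21, 10, 68   16, 12, 66   -3, -3, 39   -6,  2, 41  
[... 808 characters left out ...]
6      .           .           .           .         3, 39, 33      .           .           .     
136       .           .           .           .           .           .           .           .           .         8, 44, 32      .           .           .     
138    36, -7,  4      .           .           .           .           .           .           .           .        10, 46, 27      .           .           .     
140    40, -3,  2   37,  2,  5      .           .           .           .           .           .           .        12, 48, 22      .           .           .     
0.014205021048943183 49.0386825799942 (array([ 0.552 , -0.3222,  0.083 ]), np.int32(555), array([229.5, 148.2]))
```

drive_tool([
  [0,0.02,-0.15,0],
  [0,0.11,-0.32,0],
  [0,0.2,-0.49,0],
  [0,0.31,-0.65,0],
  [0,0.42,-0.81,0],
  [0,0.54,-0.96,0],
  [0,0.65,-1.08,0],
  [0,0.76,-1.19,0],
])

```text
clock: 5.83
position: [0.4856, -0.3257, 0.1078]
ee_rot: [0.0, 0.681, 0.732, 0.0]
contact_force: [1.5, 1.0, -1.7]
width: 0.0142
gripper_force: 48.8
```

```bash
python3 - <<'E'
from h import *
p,d=eyes.get_image("scene");s=get_state();print(s['contact_force'],s['width'],s['position'],lid(p))
E
```

```text
[-0.19451219  3.08728351  0.82301011] 0.013872715878394691 [ 0.48608965 -0.32585693  0.10825336] (array([ 0.5519, -0.3223,  0.083 ]), np.int32(553), array([229.5, 148.1]))
```

drive_tool([
  [0,0.14,-0.13,0],
  [0,0.29,-0.26,0],
  [0,0.44,-0.37,0],
  [0,0.6,-0.48,0],
  [0,0.76,-0.58,0],
  [0,0.93,-0.68,0],
  [0,1.08,-0.75,0],
  [0,1.19,-0.8,0],
])

```text
clock: 6.55
position: [0.515, -0.3235, 0.1275]
ee_rot: [0.0, 0.681, 0.732, -0.0]
contact_force: [0.8, 1.0, -3.2]
width: 0.0143
gripper_force: 48.7
```

drive_tool([
  [0,0.15,-0.06,0],
  [0,0.33,-0.12,0],
  [0,0.52,-0.17,0],
  [0,0.71,-0.21,0],
  [0,0.9,-0.24,0],
  [0,1.09,-0.26,0],
  [0,1.28,-0.27,0],
  [0,1.41,-0.27,0],
])

```text
clock: 7.22
position: [0.5502, -0.3208, 0.1345]
ee_rot: [0.0, 0.681, 0.732, 0.0]
contact_force: [-0.2, 1.6, -0.5]
width: 0.0141
gripper_force: 49.0
```

```bash
python3 - <<'E'
from h import *
p,d=eyes.get_image("scene");s=get_state();print(s['contact_force'],s['moment'],s['width'],s['position'],lid(p))
cv2.imwrite("pics/c6.png",cv2.resize(p[80:180,180:320,::-1],None,fx=5,fy=5,interpolation=cv2.INTER_CUBIC))
E
```

```text
[ 0.61673104  2.35873022 -1.08417189] [ 0.27325266 -0.0263884  -0.04156238] 0.014259893862889445 [ 0.55083321 -0.32079236  0.13447229] (array([ 0.5529, -0.3231,  0.083 ]), np.int32(535), array([229.1, 148.1]))
```

View pics/c6.png

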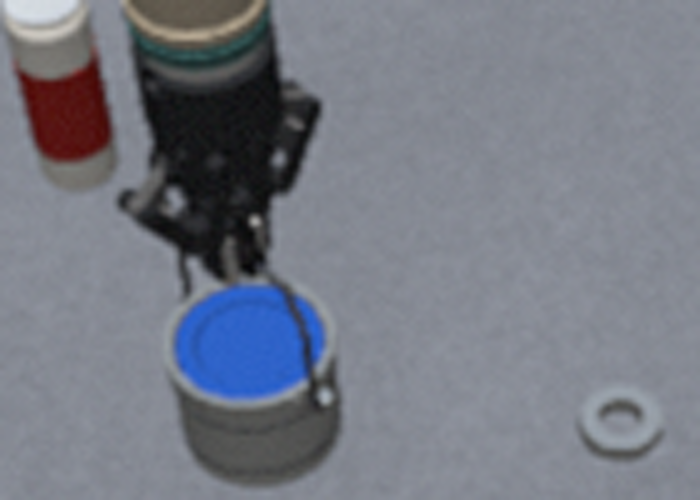

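The bail is upright (grip around (240,255) in the crop) with the pail standing. Now a gentle lift with a firmer grip.

drive_tool([
  [0,0,0,0],
  [0,0,-0.05,0],
  [0,0,-0.15,0],
  [0,0,-0.3,0],
  [0,0,-0.5,0],
  [0,0,-0.75,0],
  [0,0,-0.95,0],
  [0,0,-1.0,0],
], grip=4, newtons=75)

```text
clock: 7.93
position: [0.5502, -0.3215, 0.1608]
ee_rot: [0.001, 0.681, 0.732, 0.0]
contact_force: [0.4, -0.4, -5.7]
width: 0.0142
gripper_force: 73.2
```

drive_tool([
  [0,0,-0.1,0],
  [0,0,-0.4,0],
  [0,0,-0.9,0],
  [0,0,-1.5,0],
  [0,0,-2.2,0],
  [0,0,-2.9,0],
  [0,0,-3.5,0],
  [0,0,-4.0,0],
])

```text
clock: 8.6
position: [0.5498, -0.321, 0.261]
ee_rot: [0.001, 0.681, 0.732, 0.0]
contact_force: [-0.3, -0.5, -6.2]
width: 0.0134
gripper_force: 73.4
```

```bash
python3 - <<'E'
from h import *
F=np.mean([(eyes.get_image("scene"),get_state()['contact_force'])[1] for _ in range(4)],0);p,d=eyes.get_image("scene");s=get_state();print(F,s['moment'],s['width'],s['position'],lid(p,.21))
q=p.astype(int);m=(q[...,2]>q[...,0]+60);m[:70]=0;m[230:]=0;m[:,:190]=0;m[:,300:]=0
v,u=np.where(m);P=np.array([deep("scene",a,b,d[b,a]) for a,b in zip(u,v) if d[b,a]>0]);P=P[abs(P[:,2]-np.median(P[:,2]))<.015]
print(len(P),P.mean(0),np.linalg.lstsq(np.c_[P[:,:2]-P[:,:2].mean(0),np.ones(len(P))],P[:,2],rcond=None)[0])
go([.433,.247,.215],73.1)
E
```

```text
[-0.13741739  0.20624058 -5.9143812 ] [ 0.08984214 -0.0146985   0.03623354] 0.01347608098165206 [ 0.54912584 -0.32048033  0.25832425] (array([ 0.5573, -0.3223,  0.21  ]), np.int32(554), array([223.2, 119.6]))
571 [ 0.55342546 -0.32549736  0.20532769] [0.01905075 0.00918519 0.20532769]
at [ 0.5491 -0.3205  0.2583] head 94.17 tilt [-0.001  0.001 -1.   ] | units [22.98 -2.98  1.76] turn 3.51
```

Lifted: about 6 N, the grip held without slipping, pail level. Carrying it over (bottom at ~0.12) to a point ahead of the hook.

drive_tool([
  [0.1,-0.02,0,0],
  [0.35,-0.08,0,0],
  [0.7,-0.16,0,0],
  [1.15,-0.27,0,0],
  [1.65,-0.38,0,0],
  [2.2,-0.51,0,0],
  [2.8,-0.65,0,0],
  [3.4,-0.79,0,0],
])

```text
clock: 9.52
position: [0.523, -0.2356, 0.2594]
ee_rot: [-0.0, 0.681, 0.733, 0.0]
contact_force: [0.1, 0.8, -6.0]
width: 0.0137
gripper_force: 73.4
```

drive_tool([
  [0.65,-0.15,0,0],
  [1.3,-0.3,0,0],
  [1.95,-0.45,0,0],
  [2.6,-0.6,0,0],
  [3.25,-0.75,0,0],
  [3.9,-0.9,0,0],
  [4.55,-1.05,0,0],
  [5.2,-1.2,0,0],
])

```text
clock: 10.18
position: [0.4838, -0.1085, 0.2593]
ee_rot: [0.0, 0.681, 0.732, 0.0]
contact_force: [-0.1, 0.1, -6.6]
width: 0.0132
gripper_force: 73.4
```

drive_tool([
  [0.65,-0.15,0,0],
  [1.3,-0.3,0,0],
  [1.95,-0.45,0,0],
  [2.6,-0.6,0,0],
  [3.25,-0.75,0,0],
  [3.9,-0.9,0,0],
  [4.55,-1.05,0,0],
  [5.2,-1.2,0,0],
])

```text
clock: 10.85
position: [0.4442, 0.0188, 0.2593]
ee_rot: [0.0, 0.681, 0.732, 0.0]
contact_force: [0.6, -0.2, -6.6]
width: 0.0133
gripper_force: 73.4
```

drive_tool([
  [0.6,-0.14,0,0],
  [1.2,-0.28,0,0],
  [1.75,-0.41,0,0],
  [2.25,-0.53,0,0],
  [2.65,-0.62,0,0],
  [2.95,-0.69,0,0],
  [3.2,-0.75,0,0],
  [3.3,-0.77,0,0],
])

```text
clock: 11.52
position: [0.4193, 0.0991, 0.2592]
ee_rot: [-0.0, 0.681, 0.733, 0.0]
contact_force: [-0.1, 0.7, -6.1]
width: 0.0134
gripper_force: 73.4
```

```bash
python3 - <<'E'
from h import *
go([.433,.247,.262],73.1);print(get_state()['contact_force'])
E
```

```text
at [0.4193 0.0991 0.2592] head 94.22 tilt [ 0.  0. -1.] | units [ 5.86  0.98 -0.11] turn 3.52
[-0.09522636  0.68475265 -6.14742473]
```

drive_tool([
  [0.1,0.02,0,0],
  [0.3,0.05,0,0],
  [0.65,0.11,0,0],
  [1.1,0.18,0,0],
  [1.55,0.26,0,0],
  [2.0,0.33,0,0],
  [2.45,0.41,0,0],
  [2.9,0.49,0,0],
])

```text
clock: 12.18
position: [0.4269, 0.1725, 0.2591]
ee_rot: [-0.0, 0.681, 0.732, -0.0]
contact_force: [-0.1, -0.0, -5.5]
width: 0.0134
gripper_force: 73.4
```

drive_tool([
  [0.45,0.08,0,0.2],
  [0.9,0.15,0,0.6],
  [1.35,0.22,0,1.1],
  [1.8,0.3,0,1.6],
  [2.2,0.37,0,2.1],
  [2.55,0.43,0,2.6],
  [2.8,0.47,0,3.1],
  [2.95,0.49,0,3.52],
])

```text
clock: 12.85
position: [0.4337, 0.2476, 0.2589]
ee_rot: [-0.0, 0.804, 0.595, 0.0]
contact_force: [0.6, -0.7, -6.1]
width: 0.0135
gripper_force: 73.4
```

```bash
cat >> h.py <<'E'
O=np.array([.5478,.2125]);A=np.radians(-16.9);EX=np.array([np.cos(A),np.sin(A)]);EY=np.array([-EX[1],EX[0]])
def hookframe(xy): q=np.asarray(xy)-O;return np.stack([q@EX,q@EY],-1)
def cloud(n,box,cond=None):
    p,d=eyes.get_image(n);x0,y0,x1,y1=box
    v,u=np.mgrid[y0:y1,x0:x1];u=u.ravel();v=v.ravel();k=d[v,u]>0;u,v=u[k],v[k]
    c=info(n);z=d[v,u];C=np.c_[(u-c['cx'])/c['fx']*z,(v-c['cy'])/c['fy']*z,z]
    P=(C-c['t'])@np.array(c['R']);return np.c_[hookframe(P[:,:2]),P[:,2]],p[v,u].astype(int),p
E
python3 - <<'E'
from h import *
go([.433,.247,.262],73.1);s=get_state();print('tcp hook frame',hookframe(s['position'][:2]),s['contact_force'])
P,C,p=cloud("scene",(330,190,480,330))
b=(C[:,2]>C[:,0]+60)&(P[:,2]>.1);print('lid',b.sum(),np.median(P[b],0))
g=(P[:,2]>.22)&(abs(P[:,0]+.12)<.02)
k=g&(P[:,2]<.31)
for y in np.arange(-.06,.06,.008):
    m=k&(abs(P[:,1]-y)<.004);
    if m.sum():print(round(y,3),m.sum(),np.percentile(P[m,2],[2,10,50,98]).round(3),np.median(P[m,0]).round(3),C[m].mean(0).round())
cv2.imwrite("pics/s7.png",cv2.resize(p[190:310,320:480,::-1],None,fx=5,fy=5,interpolation=cv2.INTER_CUBIC))
E
```

```text
at [0.4337 0.2476 0.2589] head 72.96 tilt [-0.     0.001 -1.   ] | units [-0.03 -0.02 -0.12] turn -0.02
tcp hook frame [-0.11936681  0.00036902] [ 0.57766851 -0.72536052 -6.13015902]
lid 955 [-0.11521133  0.00029148  0.20502252]
-0.06 10 [0.223 0.225 0.234 0.246] -0.115 [74. 76. 80.]
-0.052 4 [0.231 0.232 0.24  0.284] -0.116 [70. 71. 74.]
-0.004 1 [0.296 0.296 0.296 0.296] -0.124 [21. 20. 23.]
0.004 34 [0.274 0.283 0.298 0.309] -0.119 [35. 37. 44.]
0.012 62 [0.281 0.287 0.296 0.309] -0.111 [54. 55. 60.]
0.02 25 [0.284 0.287 0.292 0.299] -0.116 [39. 46. 63.]
0.028 9 [0.289 0.289 0.291 0.293] -0.116 [ 61.  75. 112.]
0.036 7 [0.289 0.289 0.291 0.295] -0.116 [ 61.  77. 119.]
0.044 11 [0.283 0.284 0.291 0.294] -0.116 [54. 63. 88.]
0.052 26 [0.224 0.232 0.268 0.282] -0.116 [ 56.  70. 103.]
```

The wire is measured at z≈0.290 (TCP+0.031), x=−0.116 and centred in y within a millimetre; lid level at 0.205. Going down to 12 mm above the tips, then in over the hook.

drive_tool([
  [0,0,0.1,0],
  [0,0,0.35,0],
  [0,0,0.65,0],
  [0,0,1.0,0],
  [0,0,1.3,0],
  [0,0,1.6,0],
  [0,0,1.8,0],
  [0,0,1.88,0],
])

```text
clock: 13.57
position: [0.4329, 0.2455, 0.2109]
ee_rot: [-0.0, 0.804, 0.595, -0.001]
contact_force: [-0.5, 0.0, -6.0]
width: 0.0136
gripper_force: 73.4
```

drive_tool([
  [0,0.05,0,0],
  [0,0.2,0,0],
  [0,0.4,0,0],
  [0,0.7,0,0],
  [0,1.0,0,0],
  [0,1.25,0,0],
  [0,1.45,0,0],
  [0,1.5,0,0],
])

```text
clock: 14.23
position: [0.471, 0.2345, 0.2122]
ee_rot: [0.0, 0.804, 0.595, 0.0]
contact_force: [0.4, -0.2, -6.5]
width: 0.0137
gripper_force: 73.4
```

```bash
cat >> h.py <<'E'
def wirecheck(n="scene",box=(330,190,480,330),x=0,w=.02,zlo=.20,zhi=.31):
    s=get_state();h=hookframe(s['position'][:2]);print('tcp hook',h.round(4),s['position'][2].round(4),s['contact_force'].round(1))
    P,C,p=cloud(n,box);b=(C[:,2]>C[:,0]+60)&(P[:,2]>.1)&(P[:,2]<.3);print('lid',b.sum(),np.median(P[b],0).round(4))
    for y in np.arange(-.06,.061,.006):
        m=(abs(P[:,1]-y)<.003)&(P[:,2]>zlo)&(P[:,2]<zhi)&(abs(P[:,0]-h[0])<w)
        if m.sum():print(n,round(y,3),m.sum(),'z',np.percentile(P[m,2],[5,50,95]).round(3),'x',np.percentile(P[m,0],[5,50,95]).round(3),C[m].mean(0).round())
    return p
E
python3 - <<'E'
from h import *
wirecheck()
E
```

```text
tcp hook [-0.0799 -0.0012] 0.2122 [ 0.4 -0.2 -6.5]
lid 893 [-0.0709 -0.0034  0.1586]
scene -0.06 1 z [0.221 0.221 0.221] x [-0.075 -0.075 -0.075] [71. 73. 77.]
scene -0.054 1 z [0.234 0.234 0.234] x [-0.075 -0.075 -0.075] [103. 106. 112.]
scene -0.048 3 z [0.239 0.242 0.243] x [-0.078 -0.076 -0.074] [90. 93. 97.]
scene -0.036 1 z [0.245 0.245 0.245] x [-0.076 -0.076 -0.076] [55. 55. 57.]
scene -0.03 1 z [0.243 0.243 0.243] x [-0.076 -0.076 -0.076] [64. 67. 67.]
scene -0.012 1 z [0.279 0.279 0.279] x [-0.06 -0.06 -0.06] [38. 37. 42.]
scene -0.006 3 z [0.279 0.279 0.279] x [-0.063 -0.062 -0.06 ] [43. 43. 48.]
scene -0.0 21 z [0.247 0.265 0.28 ] x [-0.088 -0.085 -0.06 ] [27. 27. 29.]
scene 0.006 81 z [0.233 0.253 0.295] x [-0.09  -0.078 -0.061] [50. 51. 56.]
scene 0.012 76 z [0.245 0.277 0.307] x [-0.095 -0.085 -0.062] [35. 36. 39.]
scene 0.018 28 z [0.238 0.247 0.307] x [-0.093 -0.077 -0.065] [33. 36. 43.]
scene 0.024 6 z [0.242 0.244 0.247] x [-0.078 -0.076 -0.075] [80. 82. 88.]
scene 0.03 6 z [0.243 0.244 0.246] x [-0.079 -0.077 -0.075] [72. 76. 89.]
scene 0.036 6 z [0.241 0.245 0.248] x [-0.077 -0.076 -0.075] [76. 79. 85.]
scene 0.042 8 z [0.234 0.243 0.245] x [-0.078 -0.076 -0.075] [65. 70. 81.]
scene 0.048 14 z [0.225 0.23  0.237] x [-0.078 -0.075 -0.073] [58. 69. 97.]
scene 0.054 15 z [0.203 0.215 0.222] x [-0.075 -0.072 -0.071] [53. 59. 76.]
```

Wire is 12 mm above the tips, x=−0.0765. Moving in 75 mm.

drive_tool([
  [0.01,0.05,0,0],
  [0.02,0.2,0,0],
  [0.03,0.4,0,0],
  [0.04,0.65,0,0],
  [0.06,0.9,0,0],
  [0.06,1.2,0,0],
  [0.06,1.5,0,0],
  [0.06,1.8,0,0],
])

```text
clock: 14.95
position: [0.5141, 0.2229, 0.2121]
ee_rot: [0.0, 0.804, 0.595, 0.0]
contact_force: [0.7, -0.1, -6.3]
width: 0.0137
gripper_force: 73.4
```

drive_tool([
  [0,0.3,0,0],
  [0,0.55,0,0],
  [0,0.8,0,0],
  [0,1.0,0,0],
  [0,1.13,0,0],
  [0,1.2,0,0],
  [0,1.2,0,0],
  [0,1.2,0,0],
])

```text
clock: 15.62
position: [0.5414, 0.2146, 0.2121]
ee_rot: [-0.0, 0.804, 0.595, -0.0]
contact_force: [-0.4, -0.8, -5.9]
width: 0.0135
gripper_force: 73.4
```

```bash
python3 - <<'E'
from h import *
p=wirecheck(w=.04);
E
```

```text
tcp hook [-0.0068  0.0001] 0.2121 [-0.4 -0.8 -5.9]
lid 713 [ 0.0005 -0.0008  0.1582]
scene -0.06 1 z [0.212 0.212 0.212] x [-0.002 -0.002 -0.002] [104. 106. 111.]
scene -0.036 3 z [0.218 0.218 0.22 ] x [0.024 0.026 0.032] [145. 151. 158.]
scene -0.03 12 z [0.212 0.217 0.219] x [0.02  0.027 0.031] [136. 140. 142.]
scene -0.012 3 z [0.278 0.279 0.283] x [0.016 0.016 0.017] [69. 55. 33.]
scene -0.006 16 z [0.279 0.282 0.284] x [0.013 0.018 0.024] [47. 47. 50.]
scene -0.0 37 z [0.246 0.277 0.286] x [-0.016  0.012  0.025] [35. 38. 45.]
scene 0.006 91 z [0.237 0.261 0.296] x [-0.025  0.009  0.022] [37. 38. 44.]
scene 0.012 149 z [0.242 0.279 0.303] x [-0.043 -0.011  0.028] [40. 41. 45.]
scene 0.018 55 z [0.239 0.295 0.307] x [-0.023 -0.002  0.014] [28. 31. 39.]
scene 0.024 9 z [0.21  0.245 0.247] x [-0.006 -0.003  0.013] [ 75.  86. 111.]
scene 0.03 73 z [0.207 0.214 0.244] x [-0.024 -0.001  0.03 ] [129. 136. 147.]
scene 0.036 12 z [0.21  0.236 0.246] x [-0.015 -0.003  0.025] [ 92. 101. 126.]
scene 0.042 10 z [0.237 0.244 0.247] x [-0.005 -0.004 -0.001] [ 88.  93. 101.]
scene 0.048 10 z [0.228 0.234 0.24 ] x [-0.006 -0.004 -0.002] [53. 60. 83.]
scene 0.054 16 z [0.204 0.218 0.227] x [-0.004 -0.002 -0.001] [50. 60. 91.]
scene 0.06 3 z [0.201 0.206 0.21 ] x [-0.004 -0.003 -0.003] [64. 65. 64.]
```

Wire at x≈−3.5 mm, centred. Lowering 23 mm, then feeling for the seat.

drive_tool([
  [0,0,0.05,0],
  [0,0,0.15,0],
  [0,0,0.3,0],
  [0,0,0.45,0],
  [0,0,0.6,0],
  [0,0,0.75,0],
  [0,0,0.87,0],
  [0,0,0.92,0],
])

```text
clock: 16.33
position: [0.5411, 0.2144, 0.1883]
ee_rot: [-0.0, 0.804, 0.595, -0.001]
contact_force: [-0.8, 0.5, -6.6]
width: 0.0134
gripper_force: 73.4
```

drive_tool([
  [0,0,0.01,0],
  [0,0,0.02,0],
  [0,0,0.03,0],
  [0,0,0.04,0],
  [0,0,0.05,0],
  [0,0,0.06,0],
  [0,0,0.07,0],
  [0,0,0.08,0],
])

```text
clock: 17.0
position: [0.5414, 0.2146, 0.1871]
ee_rot: [-0.0, 0.804, 0.595, -0.0]
contact_force: [-1.3, -0.1, -6.4]
width: 0.0136
gripper_force: 73.4
```

```bash
cat >> h.py <<'E'
def feel(n=8):
    L=[]
    for _ in range(n): eyes.camera_info;eyes.get_image("top");s=get_state();L.append(np.r_[s['contact_force'],s['position'][2]])
    print('F',np.mean(L,0).round(4),'sd',np.std(L,0).round(2))
E
python3 - <<'E'
from h import *
feel(6);wirecheck(w=.04)
E
```

```text
F [ 0.0966  0.075  -6.2957  0.1872] sd [0.44 0.31 0.55 0.  ]
tcp hook [-0.0063  0.0002] 0.1872 [ 0.2 -0.5 -6.3]
lid 650 [0.0027 0.0101 0.1338]
scene -0.054 1 z [0.207 0.207 0.207] x [-0.001 -0.001 -0.001] [60. 55. 50.]
scene -0.036 2 z [0.207 0.208 0.209] x [0.001 0.001 0.002] [128. 132. 134.]
scene -0.03 3 z [0.206 0.21  0.212] x [0.    0.001 0.002] [131. 134. 138.]
scene -0.012 2 z [0.247 0.25  0.252] x [0.016 0.016 0.016] [78. 81. 82.]
scene -0.006 16 z [0.255 0.257 0.273] x [0.013 0.019 0.027] [52. 53. 57.]
scene -0.0 31 z [0.223 0.254 0.264] x [-0.015  0.014  0.026] [35. 37. 41.]
scene 0.006 86 z [0.215 0.237 0.272] x [-0.022  0.01   0.024] [37. 39. 45.]
scene 0.012 179 z [0.221 0.258 0.305] x [-0.041  0.006  0.029] [37. 38. 41.]
scene 0.018 82 z [0.217 0.277 0.307] x [-0.021  0.004  0.015] [25. 28. 36.]
scene 0.024 8 z [0.209 0.219 0.223] x [-0.012 -0.003  0.006] [ 83.  96. 125.]
scene 0.03 78 z [0.209 0.216 0.226] x [-0.025 -0.002  0.029] [130. 136. 144.]
scene 0.036 8 z [0.209 0.218 0.221] x [-0.005 -0.002  0.007] [ 98. 103. 121.]
scene 0.042 10 z [0.212 0.219 0.222] x [-0.006 -0.003 -0.001] [ 55.  74. 119.]
scene 0.048 14 z [0.202 0.208 0.213] x [-0.005 -0.003 -0.   ] [ 51.  68. 109.]
scene 0.054 1 z [0.202 0.202 0.202] x [-0.001 -0.001 -0.001] [53. 63. 96.]
```

drive_tool([
  [0,0,0.02,0],
  [0,0,0.04,0],
  [0,0,0.06,0],
  [0,0,0.08,0],
  [0,0,0.1,0],
  [0,0,0.12,0],
  [0,0,0.12,0],
  [0,0,0.12,0],
])

```text
clock: 18.02
position: [0.5417, 0.2145, 0.1842]
ee_rot: [0.0, 0.804, 0.595, 0.0]
contact_force: [1.4, -0.2, -6.4]
width: 0.0138
gripper_force: 73.4
```

```bash
python3 -c "
from h import *
feel(6)"
```

```text
F [ 0.0526  0.0745 -6.322   0.1842] sd [0.4  0.33 0.23 0.  ]
```

drive_tool([
  [0,0,0.01,0],
  [0,0,0.02,0],
  [0,0,0.03,0],
  [0,0,0.04,0],
  [0,0,0.04,0],
  [0,0,0.04,0],
  [0,0,0.04,0],
  [0,0,0.04,0],
])

```text
clock: 18.98
position: [0.5416, 0.2145, 0.1832]
ee_rot: [0.0, 0.804, 0.595, -0.0]
contact_force: [-0.0, 0.0, -7.5]
width: 0.0136
gripper_force: 73.4
```

```bash
python3 -c "
from h import *
feel(6)"
```

```text
F [-0.0319 -0.1036 -5.8965  0.1832] sd [0.58 0.36 0.68 0.  ]
```

drive_tool([
  [0,0,0.01,0],
  [0,0,0.02,0],
  [0,0,0.03,0],
  [0,0,0.04,0],
  [0,0,0.04,0],
  [0,0,0.04,0],
  [0,0,0.04,0],
  [0,0,0.04,0],
])

```text
clock: 19.95
position: [0.5416, 0.2145, 0.1822]
ee_rot: [0.0, 0.804, 0.595, 0.0]
contact_force: [0.9, -0.4, -6.1]
width: 0.0135
gripper_force: 73.5
```

```bash
python3 -c "
from h import *
feel(6)"
```

```text
F [ 0.6454 -0.2115 -6.3691  0.1822] sd [0.65 0.21 0.38 0.  ]
```

drive_tool([
  [0,0,0.01,0],
  [0,0,0.02,0],
  [0,0,0.03,0],
  [0,0,0.04,0],
  [0,0,0.04,0],
  [0,0,0.04,0],
  [0,0,0.04,0],
  [0,0,0.04,0],
])

```text
clock: 20.92
position: [0.5417, 0.2145, 0.1813]
ee_rot: [0.0, 0.804, 0.595, 0.0]
contact_force: [-0.4, -0.1, -3.3]
width: 0.0138
gripper_force: 73.7
```

```bash
python3 -c "
from h import *
feel(6);wirecheck(w=.04,zhi=.25)"
```

```text
F [-0.1279  0.1016 -3.0969  0.1813] sd [0.41 0.62 0.49 0.  ]
tcp hook [-0.0065  0.0002] 0.1813 [ 0.1  0.2 -2.8]
lid 662 [-0.001   0.0105  0.1276]
scene -0.03 4 z [0.206 0.208 0.213] x [0.004 0.004 0.005] [106. 108. 114.]
scene -0.012 4 z [0.245 0.248 0.25 ] x [0.015 0.016 0.017] [70. 72. 75.]
scene -0.006 5 z [0.248 0.249 0.25 ] x [0.012 0.017 0.021] [46. 47. 50.]
scene -0.0 22 z [0.209 0.234 0.249] x [-0.014 -0.007  0.017] [32. 35. 43.]
scene 0.006 62 z [0.208 0.222 0.247] x [-0.022 -0.002  0.018] [38. 40. 46.]
scene 0.012 84 z [0.208 0.234 0.249] x [-0.036 -0.001  0.027] [53. 55. 60.]
scene 0.018 23 z [0.206 0.216 0.222] x [-0.011 -0.002  0.003] [28. 37. 58.]
scene 0.024 9 z [0.21  0.214 0.216] x [-0.019 -0.004 -0.002] [ 77.  91. 124.]
scene 0.03 73 z [0.207 0.215 0.226] x [-0.025 -0.001  0.03 ] [132. 138. 146.]
scene 0.036 14 z [0.21  0.214 0.224] x [-0.022 -0.003  0.026] [ 91. 102. 129.]
scene 0.042 6 z [0.209 0.212 0.214] x [-0.005 -0.003 -0.002] [ 56.  71. 110.]
scene 0.048 8 z [0.202 0.206 0.212] x [-0.006 -0.003 -0.001] [50. 60. 88.]
```

Contact: the hook now takes about 3 N. One more millimetre should transfer the weight.

drive_tool([
  [0,0,0.01,0],
  [0,0,0.02,0],
  [0,0,0.03,0],
  [0,0,0.035,0],
  [0,0,0.035,0],
  [0,0,0.035,0],
  [0,0,0.035,0],
  [0,0,0.035,0],
])

```text
clock: 21.93
position: [0.5417, 0.2146, 0.1805]
ee_rot: [0.0, 0.804, 0.595, 0.0]
contact_force: [-0.0, -0.3, -0.1]
width: 0.0137
gripper_force: 74.0
```

```bash
python3 -c "
from h import *
feel(6)"
```

```text
F [-0.2237 -0.1665 -0.1574  0.1804] sd [0.52 0.84 0.41 0.  ]
```

The hook carries the full weight while the grip is still held. Letting go.

drive_tool([
  [0,0,0,0],
  [0,0,0,0],
  [0,0,0,0],
  [0,0,0,0],
  [0,0,0,0],
  [0,0,0,0],
  [0,0,0,0],
  [0,0,0,0],
], grip=34, newtons=20)

```text
clock: 22.9
position: [0.5416, 0.2145, 0.1803]
ee_rot: [0.0, 0.804, 0.595, -0.0]
contact_force: [-0.6, 0.1, -0.4]
width: 0.0338
gripper_force: 0.0
```

```bash
python3 -c "
from h import *
feel(3);print(get_state()['width']);wirecheck(w=.04,zhi=.25)"
```

```text
F [-0.0494 -0.1584 -0.3628  0.1803] sd [1.02 0.24 0.38 0.  ]
0.03406668035847635
tcp hook [-0.0065  0.0002] 0.1803 [ 0.9 -0.4 -0. ]
lid 629 [-0.0009  0.0109  0.1266]
scene -0.03 1 z [0.211 0.211 0.211] x [0.009 0.009 0.009] [49. 52. 53.]
scene -0.012 6 z [0.202 0.212 0.25 ] x [-0.022 -0.02   0.025] [57. 58. 62.]
scene -0.006 26 z [0.206 0.231 0.25 ] x [-0.022 -0.015  0.028] [36. 37. 39.]
scene -0.0 46 z [0.206 0.22  0.248] x [-0.023 -0.02   0.026] [32. 34. 37.]
scene 0.006 73 z [0.206 0.22  0.247] x [-0.024  0.001  0.028] [35. 37. 44.]
scene 0.012 77 z [0.207 0.223 0.248] x [-0.032 -0.004  0.023] [55. 56. 61.]
scene 0.018 23 z [0.205 0.213 0.219] x [-0.012 -0.002  0.004] [31. 41. 63.]
scene 0.024 11 z [0.207 0.212 0.221] x [-0.025 -0.004  0.018] [ 94. 107. 138.]
scene 0.03 77 z [0.207 0.213 0.226] x [-0.026 -0.004  0.029] [133. 137. 144.]
scene 0.036 10 z [0.208 0.212 0.215] x [-0.006 -0.002  0.022] [ 83.  95. 126.]
scene 0.042 6 z [0.208 0.212 0.213] x [-0.006 -0.003 -0.002] [ 56.  70. 104.]
scene 0.048 7 z [0.202 0.204 0.212] x [-0.004 -0.003 -0.001] [49. 57. 80.]
```

Released cleanly with no force; straight up and away.

drive_tool([
  [0,0,-0.1,0],
  [0,0,-0.25,0],
  [0,0,-0.45,0],
  [0,0,-0.7,0],
  [0,0,-1.0,0],
  [0,0,-1.4,0],
  [0,0,-1.8,0],
  [0,0,-2.2,0],
])

```text
clock: 23.77
position: [0.5418, 0.2146, 0.2368]
ee_rot: [0.0, 0.804, 0.595, 0.0]
contact_force: [-0.1, -0.3, 0.6]
width: 0.034
gripper_force: 0.0
```

drive_tool([
  [0,0,-0.4,0],
  [0,-0.1,-0.8,0],
  [0,-0.4,-1.2,0],
  [0,-0.9,-1.6,0],
  [0,-1.6,-2.0,0],
  [0,-2.4,-2.3,0],
  [0,-3.2,-2.5,0],
  [0,-4.0,-2.5,0],
])

```text
clock: 24.43
position: [0.4438, 0.2444, 0.2995]
ee_rot: [0.0, 0.803, 0.595, 0.001]
contact_force: [0.4, -0.3, 0.3]
width: 0.0341
gripper_force: 0.0
```

drive_tool([
  [0,-0.5,0,0],
  [0,-0.8,0,0],
  [0,-1.0,0,0],
  [0,-1.0,0,0],
  [0,-1.0,0,0],
  [0,-1.0,0,0],
  [0,-1.0,0,0],
  [0,-1.0,0,0],
])

```text
clock: 25.1
position: [0.4226, 0.2508, 0.2974]
ee_rot: [0.0, 0.804, 0.595, -0.0]
contact_force: [-0.7, -0.5, -1.4]
width: 0.0339
gripper_force: 0.0
```

```bash
python3 - <<'E'
from h import *
p,_=eyes.get_image("scene");t,_=eyes.get_image("top")
cv2.imwrite("pics/fin.png",cv2.resize(np.hstack([p[190:340,240:440,::-1],t[90:240,130:330,::-1]]),None,fx=2,fy=2,interpolation=cv2.INTER_CUBIC))
P,C,_=cloud("scene",(300,200,440,330));b=(C[:,2]>C[:,0]+60)&(P[:,2]>.08)&(P[:,2]<.2);Q=P[b];print(len(Q),np.median(Q,0),np.linalg.lstsq(np.c_[Q[:,:2],np.ones(len(Q))],Q[:,2],rcond=None)[0])
g=(C.max(1)<60)&(abs(P[:,0])<.03)&(abs(P[:,1])<.03)&(P[:,2]>.19);print('grip',g.sum(),np.median(P[g],0)); print(get_state()['position'],get_state()['clock'])
E
```

```text
678 [-0.0044308   0.00593764  0.12632239] [0.05710781 0.05991857 0.12739727]
grip 99 [-0.00262399 -0.00173727  0.21730599]
[0.42234497 0.25083119 0.29758351] 25.25
```

View pics/fin.png

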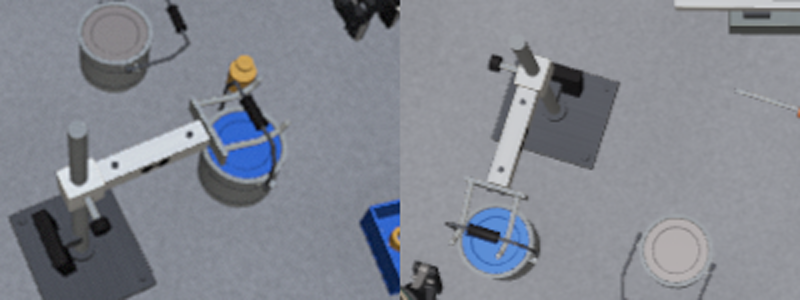

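The final picture shows the pail hanging with the bail over both prongs. The grip sits between them at about (255,112) on the left and (483,235) on the right. The gripper is clear and nothing else has moved.

```bash
python3 -c "
from rig import order
print(order.sign_off())"
```

```text
the job is handed in; nothing more can be done
None
```

The blue-lidded pail now hangs by its bail in the bottom of the two-prong hook, which took the full weight of about 6 N before I let go; the gripper is clear, and I signed off at about 25 s, though gripping had nudged the pail about 4 mm before the bail was raised.

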